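# Open the snap-fit battery cover of the bench power pack

### The job

Two power packs stand on the bench; one has its battery cover screwed down, the other has a snap-fit cover with two upright tabs. Pinch the two tabs together to free the snap-fit cover, lift it off, and set it down right way up near the middle of the black rubber mat, lowering it onto the mat before you let go.

Things in the scene. Friction and masses are not known exactly. Their poses are not given: they have to be found in the camera images.
- cover: Grey plastic snap-fit cover, 80 g, latched on a fixed aluminium pack 120x100x45 mm. Origin: mid-cover at the foot of its 18 mm deep skirts, 27 mm above the counter when seated. x along, y from tab to tab, z up. Plate 84 (x) x 68 (y) mm, 18 to 22 mm above origin: keep fingertips above that. Hooks hold it till both tabs are in; lift 20 mm straight up to clear the pack. Then it stands on its skirts.
- tab_left (a joint): Press of the cover's upright tab on its +y side towards the middle, m: 0 released, 0.008 fully in at its stop; its hook is free past about 0.005. Spring 3 N at rest, 7 N fully in. Tab centred at x 0, 24 mm wide (x), 6 thick, outer face at y = +29 mm, from the plate up to 54 mm above the cover's origin. 58 mm over both tabs, 42 mm pressed: close fingers along y from above.
- tab_right (a joint): The same for the mirrored tab on the cover's -y side (outer face at y = -29 mm): 0 released, 0.008 fully pressed in. The cover has 2 mm of sideways play on its pack. The other pack (same case and plate, four screws, a low rib, no tabs) is a bystander.
- mat: Flat black rubber mat fixed to the counter, 160 x 160 mm, 3 mm thick, lying between the two power packs. Origin: centre of its underside, at counter height; its top is 3 mm above. x and y run along its edges, z up.
There are look-alikes about, which are no part of the job. What is shaped like the cover but green is not meant.

How it is judged (in metres and radians):
On the way, in this order (a step that is already met when the one before it is completed fails the run):
1. both tabs are pressed in (more than 3.5 mm each) while the cover is still on its pack (value of joint each of tab_left, tab_right above 0.0035 m and distance of cover from where it was at the start of the episode below 0.012 m), for 0.1 s.
2. the cover is lifted clear of the pack (its origin more than 55 mm above the counter) (height (world z) of cover above 0.055 m), for 0.1 s.
3. the cover is lowered to within 12 mm of the mat's top, within 55 mm of its middle, with both tabs still held in (more than 3 mm each) (height (world z) of cover below 0.015 m and horizontal distance between cover and mat below 0.055 m and value of joint each of tab_left, tab_right above 0.003 m), for 0.1 s.
At the end, for the whole second after the job is handed in: The cover stands at rest on the mat, right way up on its skirts (tilted less than 10 degrees, its origin less than 9 mm above the counter), its middle within 55 mm of the mat's middle, both tabs sprung out again (less than 2.5 mm) (horizontal distance between cover and mat below 0.055 m and height (world z) of cover below 0.009 m and not (angle between cover's own z axis and vertical above 0.17 rad) and value of joint each of tab_left, tab_right below 0.0025 m and linear speed of cover below 0.02 m/s); the robot touches nothing.
It also fails if it takes over 42 s, if anything falls off the work surface, if the arm or the gripper's body presses on something with over 40 N, if the wrist force passes 120 N, or if a joint passes its speed limit or range.

### The arm

A 6-joint arm with a two-finger parallel gripper is mounted at the origin on the work surface. World frame = base frame: x ahead of the robot, y to its left, z up, the work surface at z = 0. Lengths are in mm, angles in rad, forces in N, time in s.
With the tool pointing down it reaches from about 275 to 1000 mm from the base axis. Payload 8.4 kg.
Tool frame: the origin (TCP) lies between the finger pads; the fingertips stand r.tips_ahead ahead of it and the grasp point (between the pads) lies 6 mm ahead of it (r.tips_ahead is the distance from the TCP to the fingertips, in mm); z points along the fingers, y is the line along which they close (so a half turn about z gives the same grasp; the last joint's range is limited). The gripper opens to 85 mm and grips with 20 to 120 N. Pads are 22 mm wide; open, the fingers measure 114 mm over their backs; the gripper's body (76 mm by 85 mm) begins 54 mm behind the grasp point. The pads swing forward as they close: fully open they stand 13 mm farther back than shut.
Start: joints at [-1.219, 0.353, 1.633, -0, 1.155, -0.002], TCP at [216.539, -586.292, 256.281] pointing down, gripper open.
Joint ranges: [-2.63, 2.63], [-0.92, 2.1], [0.06, 2.66], [-1.3, 4.44], [0, 2.69], [-3.02, 3.02]. Speed limits (rad/s): [2.22, 2.22, 2.79, 3.14, 3.14, 3.14].

### API

Orientations are given as [roll, pitch, yaw] about the fixed x, y, z axes, in that order (R = Rz(yaw) Ry(pitch) Rx(roll)).
In Python, from rig import r gives the robot as it stands.
- The arm moves only by the tool carry_out, never from a script. Its arguments are lists of equal length, an entry for each row: "delta_pos": the shift along the tool's x, y, z in m, a list of three; "rot": the turn, a rotation vector about the tool's x, y, z in degrees, a list of three. A call has 1 to 8 rows; each row is the pose to reach, as a shift and turn from the pose commanded when the call began, along the tool's axes at that moment; what a row does not reach only later rows make up. A row lasts 1/8 s, in which the tool goes at most 62.5 mm and 10.7 degrees, less where a joint would pass 70% of its speed; a pose out of reach is approached as far as the arm can. A call with a gripper value outside its range is refused whole. "claw" is the finger opening in m, from 0 to 0.0854, set as the call begins (left out, the last holds). The fingers move at their own pace and stop on an object; "grip_force" is the grip in N (left out, the last holds). Time passes only in rows, so rows that repeat a pose let the fingers close. It gives the time, the measured TCP pose, the force, the opening and the grip force at its end, in the units of the state.
- r.sense(): the state, without advancing time (a new reading comes with each control period).
- r.grab_frame(name): name is "scene" or "top" or "wrist"; returns the picture (400x640x3 uint8, blue, green, red); there is no depth.
- r.camera_info(name): a dict with "fx", "fy", "cx", "cy" (pixels), "pose" (4x4, takes a point from camera to world coordinates); the wrist camera has in their place "hand_eye" (4x4, takes a point from camera to tool coordinates, whose origin is the TCP and whose axes are the flange's). Camera axes: x right, y down, z forward; pixel columns grow to the right and rows downward; lengths in mm; the calibration is good to about 2 mm. A picture is of the moment at which its call begins: read the wrist's pose just before it. camera_info takes no time and is no camera call.
- r.sign_off(): hands the job in; it is judged then, once.
Trained networks look in the newest picture that a camera, given by its name, has taken for a name from the list of things; names that differ only in an ending like _2 or _b are one class to them, and where a whole thing is asked for, a point or a joint stands for the part that bears it (a point fixed in the world has none). Each returns a list of dicts, best first, with "p" (0 to 1); they miss things now and then, are a little off and sometimes report something else, mostly with a low value. They report only what shows in the picture. A call takes as long as a camera call. They do not tell look-alikes from the thing itself.
- r.recognise(thing, camera): "box" ([left, top, right, bottom] in pixels, round what is visible of it).
- r.cut_out(thing, camera): "mask" (400x640 bool, what is visible of it) and "box" ([left, top, right, bottom] in pixels, round what is visible of it).
The state is a dict: "clock": time; "qpos": joint angles; "qvel": joint speeds; "joint_efforts": joint torques, N m; "eef_pos": TCP position; "tcp_rot": TCP orientation; "contact_force": force on the tool from outside, world axes, zero at the start; "wrist_torque": the same for the moment, N m; "opening": opening from 0.0 (shut) to 1.0 (fully open); "grasp_force": force on a finger pad.
Only numpy, scipy, OpenCV 4.12 (cv2) and the standard library are available. Lean on these libraries where they do the work, as an engineer would, in place of code of your own. Each camera call takes 0.05 s, during which the arm holds its last target. There are 200 camera calls.

## Working session

There is one attempt and no reset: what is moved stays moved. The work goes in short steps, Python scripts to look and compute and a tool call to move; the robot and the scene stay as the last step left them, time stands still between calls to the robot, and variables do not carry over. Pictures are saved under pics/ and viewed, at most 10 in all, crops included, and the job is handed in when it is done.

Besides the shell and the picture viewer there is one more tool, called after "Call:" as name(argument=value, ...) on one line, values as JSON. carry_out: Moves the arm, as the interface text tells. Its arguments: {"type":"object","properties":{"delta_pos":{"type":"array","items":{"type":"array","items":{"type":"number"}}},"rot":{"type":"array","items":{"type":"array","items":{"type":"number"}}},"claw":{"type":"number"},"grip_force":{"type":"number"}},"required":["delta_pos","rot"]}

```bash
mkdir -p pics
cat > h.py <<'E'
import numpy as np, cv2
from rig import r
def ray(c,u,v,z):
    i=r.camera_info(c); P=np.array(i['pose']); d=P[:3,:3]@[(u-i['cx'])/i['fx'],(v-i['cy'])/i['fy'],1]
    o=P[:3,3]; return o+d*(z-o[2])/d[2]
E
python3 - <<'E'
from h import *
print(r.tips_ahead, r.sense())
a=r.grab_frame('top'); cv2.imwrite('pics/top.png',a)
for t in ['cover','mat','tab_left']:
    for d in r.cut_out(t,'top')[:4]:
        m=d['mask'].astype('uint8'); ys,xs=np.nonzero(m)
        rc=cv2.minAreaRect(np.c_[xs,ys].astype('f4'))
        print(t,d['p'],d['box'],xs.mean(),ys.mean(),rc, ray('top',*rc[0],49 if t!='mat' else 3))
i=r.camera_info('top');print(i)
b=r.grab_frame('scene'); cv2.imwrite('pics/scene.png',b)
for d in r.recognise('cover','scene')[:4]: print(d)
E
```

```text
25.0 {'clock': 0.0, 'qpos': array([-1.21941250e+00,  3.53677963e-01,  1.63413995e+00, -1.80945553e-05,
        1.15519576e+00, -2.36845940e-03]), 'qvel': array([-0.00134162, -0.00026169,  0.00014395,  0.00065447,  0.00148304,
        0.00106907]), 'joint_efforts': array([ 8.27227541e-04, -6.05242181e+01, -3.42076993e+01, -4.56308680e-05,
        9.58556804e-03,  2.46611427e-05]), 'eef_pos': array([ 216.37314922, -585.8772291 ,  255.54054531]), 'tcp_rot': array([-3.14017160e+00,  1.31781688e-05,  3.53759616e-01]), 'contact_force': array([ 0.50309944, -0.33534468,  0.16349941]), 'wrist_torque': array([-0.01914439,  0.00355386,  0.00358083]), 'grasp_force': 0.0, 'opening': 1.0002891989571356}
cover 0.91 [192.5, 272.2, 235.0, 305.8] 213.58347676419965 287.6643717728055 ((213.48648071289062, 287.5810852050781), (37.97616958618164, 31.235807418823242), 9.462322235107422) [381.41685571 259.38542305  49.        ]
cover 0.83 [189.1, 119.4, 236.3, 162.1] 209.45079662605437 139.29428303655106 ((209.07693481445312, 138.88461303710938), (31.279281616210938, 36.59339904785156), 47.72631072998047) 
[... 1321 characters left out ...]
13.0), 90.0) [358.25899412 265.77559582  49.        ]
{'fx': 497.403944339558, 'fy': 497.403944339558, 'cx': 313.43861855378736, 'cy': 207.02574391108746, 'pose': array([[-1.82279325e-02, -9.95435847e-01,  9.36761324e-02,
         4.50039618e+02],
       [-9.99488826e-01,  1.56803056e-02, -2.78606357e-02,
         7.08104612e+01],
       [ 2.62646051e-02, -9.41360893e-02, -9.95212825e-01,
         1.14026224e+03],
       [ 0.00000000e+00,  0.00000000e+00,  0.00000000e+00,
         1.00000000e+00]])}
{'box': [421.6, 151.8, 452.3, 175.3], 'p': 0.97}
{'box': [351.7, 151.6, 384.2, 176.9], 'p': 0.92}
{'box': [312.4, 131.6, 341.2, 154.2], 'p': 0.89}
{'box': [403.2, 181.7, 427.7, 209.4], 'p': 0.76}
```

View pics/top.png

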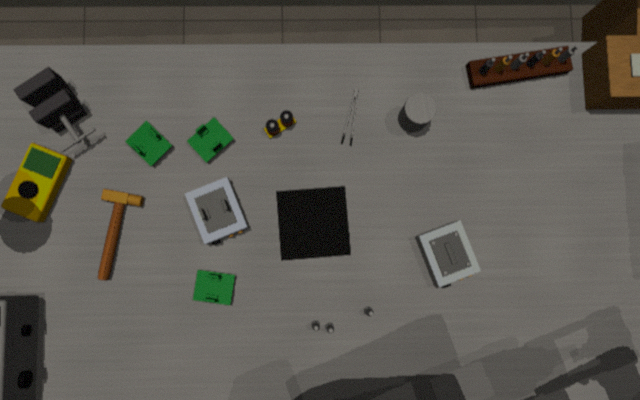

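View pics/scene.png

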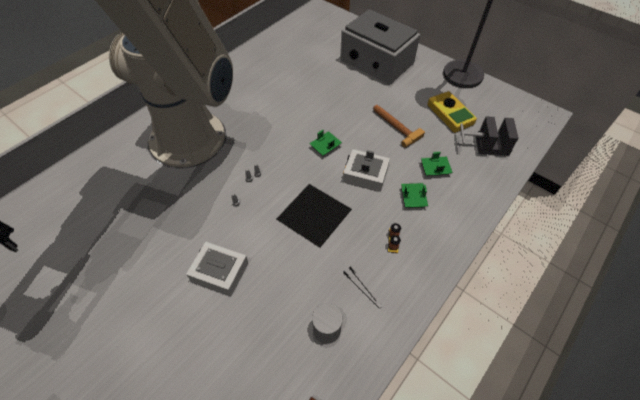

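Candidates for the cover in the top view: green ones at (150,143), (210,139) and (214,287); a grey one on the pack at (216,210). The pack at (450,253) is the screwed one, with a rib and no tabs. The grey cover with tabs at (216,210) fits the description. I'll confirm it in a crop and work out the hover move.

```bash
cat >> h.py <<'E'
from scipy.spatial.transform import Rotation as Ro
def delta(p,yaw):
    """shift in tool axes (m) and rotvec (deg) from the present pose to TCP p, pointing down, yaw rad"""
    s=r.sense(); A=Ro.from_euler('xyz',s['tcp_rot']); B=Ro.from_euler('xyz',[np.pi,0,yaw])
    print('cur',s['clock'],s['eef_pos'].round(1),s['tcp_rot'].round(3))
    print('delta',(A.inv().apply(np.array(p)-s['eef_pos'])/1000).round(4),'rot',(A.inv()*B).as_rotvec(degrees=True).round(2))
E
python3 - <<'E'
from h import *
a=cv2.imread('pics/top.png'); cv2.imwrite('pics/crop.png',cv2.resize(a[165:265,170:360],None,fx=4,fy=4,interpolation=cv2.INTER_CUBIC))
delta([548,256,230],.38)
print(np.array(r.camera_info('wrist')['hand_eye']).round(3), r.camera_info('wrist')['fx'])
E
```

```text
cur 0.3 [ 216.5 -586.2  256. ] [-3.141  0.     0.354]
delta [ 0.6028 -0.6751  0.0263] rot [-0.03  0.   -1.5 ]
[[   0.      -0.957   -0.291   74.347]
 [   1.       0.      -0.      -0.9  ]
 [   0.      -0.291    0.957 -117.803]
 [   0.       0.       0.       1.   ]] 278.4702385723895
```

View pics/crop.png

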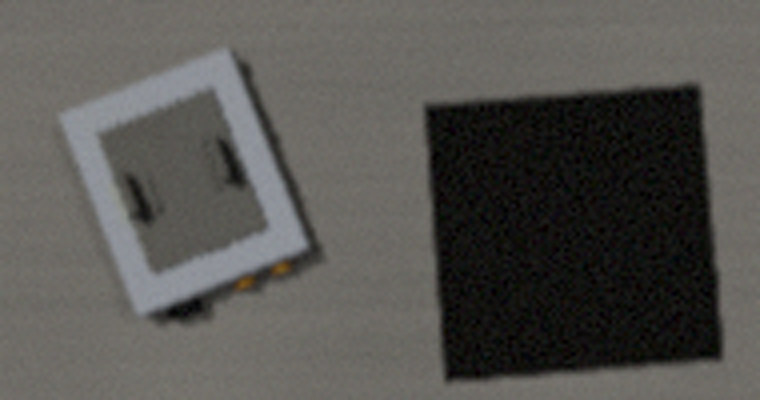

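The crop confirms it: a grey cover with two dark upright tabs at crop (140,200) and (232,163), on the pack beside the black mat. Moving to hover.

Call:
carry_out(delta_pos=[[0.055,-0.062,0.0],[0.111,-0.124,0.003],[0.152,-0.17,0.006],[0.192,-0.215,0.008],[0.233,-0.26,0.01],[0.273,-0.305,0.012],[0.314,-0.35,0.014],[0.354,-0.396,0.016]], rot=[[0,0,0],[0,0,0],[0,0,0],[0,0,0],[0,0,0],[0,0,0],[0,0,-1],[0,0,-1.5]])

```text
clock: 1.3
eef_pos: [400.7, -119.7, 241.6]
tcp_rot: [3.141, -0.001, 0.38]
contact_force: [0.7, -0.5, -0.0]
opening: 0.997
grasp_force: 0.0
```

```bash
python3 -c "
from h import *
delta([548,256,230],.38)"
```

```text
cur 1.3 [ 400.7 -119.7  241.6] [ 3.141e+00 -1.000e-03  3.800e-01]
delta [ 0.2762 -0.2942  0.0117] rot [ 0.05 -0.06  0.01]
```

Call:
carry_out(delta_pos=[[0.041,-0.044,0.002],[0.085,-0.09,0.004],[0.128,-0.136,0.006],[0.17,-0.181,0.008],[0.213,-0.227,0.01],[0.256,-0.2725,0.01],[0.256,-0.2725,0.01],[0.256,-0.2725,0.01]], rot=[[0,0,0],[0,0,0],[0,0,0],[0,0,0],[0,0,0],[0,0,0],[0,0,0],[0,0,0]])

```text
clock: 2.3
eef_pos: [536.3, 226.4, 230.9]
tcp_rot: [3.141, 0.001, 0.381]
contact_force: [-0.3, 0.1, 0.6]
opening: 1.0
grasp_force: 0.0
```

```bash
cat >> h.py <<'E'
def wray(s,u,v,z):
    i=r.camera_info('wrist'); H=np.array(i['hand_eye']); A=Ro.from_euler('xyz',s['tcp_rot']).as_matrix()
    d=A@H[:3,:3]@[(u-i['cx'])/i['fx'],(v-i['cy'])/i['fy'],1]; o=A@H[:3,3]+s['eef_pos']
    return (o+d*(z-o[2])/d[2])
E
python3 - <<'E'
from h import *
s=r.sense(); a=r.grab_frame('wrist'); cv2.imwrite('pics/w1.png',a); print(s['eef_pos'],s['tcp_rot'])
for t in ['cover','tab_left','tab_right','mat']:
    for d in r.cut_out(t,'wrist')[:3]:
        ys,xs=np.nonzero(d['mask'])
        z=3 if t=='mat' else 49
        W=np.array([wray(s,u,v,z)[:2] for u,v in zip(xs[::7],ys[::7])]).astype('f4')
        print(t,d['p'],d['box'],cv2.minAreaRect(W))
E
```

```text
[536.25856516 226.44541399 230.87848185] [3.14133090e+00 1.22512804e-03 3.80899379e-01]
cover 0.7 [261.0, 126.1, 331.0, 201.6] ((549.3540649414062, 257.9117431640625), (82.56861877441406, 69.71099853515625), 21.843067169189453)
cover 0.65 [229.9, 241.0, 289.5, 313.1] ((389.4114685058594, 266.09161376953125), (77.07637786865234, 83.98136901855469), 80.70806884765625)
cover 0.58 [190.5, 1.9, 215.5, 11.4] ((655.3636474609375, 390.5176086425781), (7.983822345733643, 19.374433517456055), 21.843441009521484)
tab_left 0.79 [228.7, 283.6, 249.5, 310.4] ((365.7450256347656, 266.5886535644531), (16.363758087158203, 34.058292388916016), 88.43067169189453)
tab_left 0.75 [264.9, 151.7, 279.1, 183.4] ((537.2426147460938, 280.5013732910156), (28.725366592407227, 18.46756362915039), 19.643449783325195)
tab_right 0.88 [308.4, 151.0, 324.0, 181.1] ((555.4520263671875, 235.17291259765625), (31.242767333984375, 15.232793807983398), 26.569839477539062)
tab_right 0.84 [332.0, 13.5, 365.0, 34.6] ((692.0804443359375, 256.9731140136719), (12.055298805236816, 26.73105239868164), 42.9416618347168)
tab_right 0.75 [242.9, 254.8, 265.5, 278.0] ((411.9758605957031, 261.1800231933594), (25.225852966308594, 20.119064331054688), 5.964354991912842)
mat 0.81 [362.6, 162.9, 520.4, 295.1] ((521.3685913085938, 43.222206115722656), (159.3689727783203, 160.0474395751953), 3.4616293907165527)
mat 0.4 [262.2, 153.8, 280.9, 182.0] ((527.29638671875, 284.1639709472656), (32.304168701171875, 21.000995635986328), 26.210914611816406)
```

View pics/w1.png

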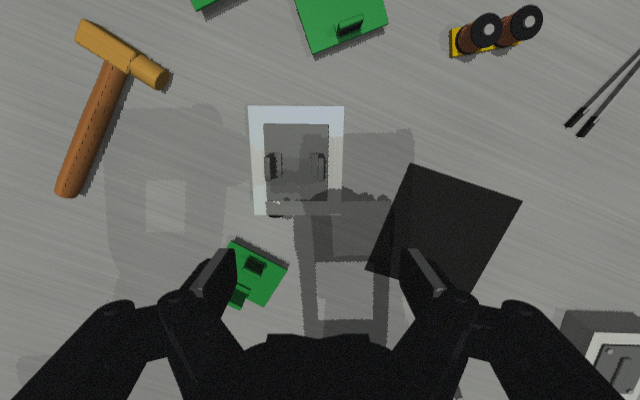

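Wrist view: cover centre at about (296,165), tabs at (270,167) and (321,166), mat at (444,229). The plate measures 83x70 at yaw 21.8°, which agrees with the given size and the top view.

Run:
```python
from h import *
s=r.sense(); print(s['eef_pos'],wray(s,271,154,81),wray(s,321,153,81),r.sense()['qvel'].round(3))
a=cv2.imread('pics/w1.png'); cv2.imwrite('pics/c2.png',cv2.resize(a[95:225,230:390],None,fx=4,fy=4,interpolation=cv2.INTER_CUBIC))
delta([549.4,257.9,150],.381)
```

```text
[536.59752771 225.43617917 231.55656911] [555.52451391 282.05783117  81.        ] [574.15659138 237.84623546  81.        ] [ 0.002  0.002 -0.005  0.001  0.     0.001]
cur 2.55 [536.6 225.4 231.6] [ 3.142 -0.     0.379]
delta [ 0.0239 -0.0254  0.0816] rot [ 0.   -0.   -0.14]
```

View pics/c2.png

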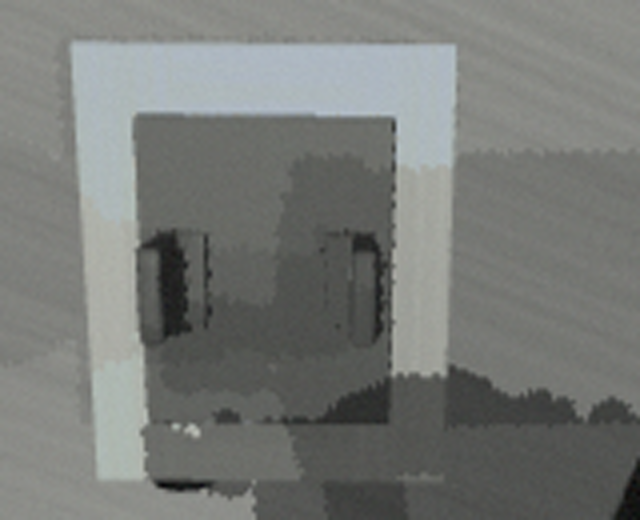

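The crop shows tab tops at crop (150,293) and (364,293), and plate corners at (134,115), (394,117), (388,422), (148,422). I'll fix the centre from these.

Run:
```python
from h import *
s=dict(r.sense()); s['eef_pos']=np.array([536.4,225.9,231.2]); s['tcp_rot']=np.array([np.pi,0,.380])
g=lambda x,y,z: wray(s,230+x/4-.375,95+y/4-.375,z)
L,R=g(150,293,81),g(364,293,81); print(L,R,(L+R)/2,np.linalg.norm(L-R))
C=np.array([g(*c,49) for c in [(134,115),(394,117),(388,422),(148,422)]]); print(C.mean(0)); print(cv2.minAreaRect(C[:,:2].astype('f4')))
d=R-L; print('yaw from tabs',np.degrees(np.arctan2(d[0],-d[1])))
```

```text
[541.19136366 281.63613836  81.        ] [560.50231571 233.34086338  81.        ] [550.84683968 257.48850087  81.        ] 52.01294506800868
[549.85911572 257.28072027  49.        ]
((549.7384643554688, 257.2417907714844), (83.5596694946289, 67.59809875488281), 21.256893157958984)
yaw from tabs 21.794088483545
```

Call:
carry_out(delta_pos=[[0.012,-0.012,0.02],[0.0242,-0.0243,0.05],[0.0242,-0.0243,0.08],[0.0242,-0.0243,0.1],[0.0242,-0.0243,0.1],[0.0242,-0.0243,0.1]], rot=[[0,0,0],[0,0,0],[0,0,0],[0,0,0],[0,0,0],[0,0,0]], grip_force=20)

```text
clock: 3.3
eef_pos: [550.8, 257.9, 132.3]
tcp_rot: [-3.142, -0.001, 0.379]
contact_force: [-0.0, -0.4, -0.1]
opening: 0.999
grasp_force: 0.0
```

Run:
```python
from h import *
s=r.sense(); a=r.grab_frame('wrist'); cv2.imwrite('pics/w2.png',a); delta([550,257.4,82],.378)
```

```text
cur 3.35 [550.9 258.  132.6] [-3.142e+00 -2.000e-03  3.790e-01]
delta [-0.0012  0.0003  0.0506] rot [-0.   -0.1   0.09]
```

View pics/w2.png

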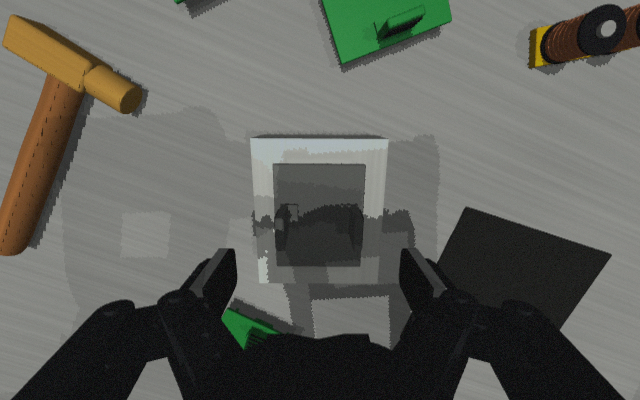

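Wrist view: fingers at columns 236 and 400 (middle 318), tabs at 281 and 356 (middle 318.5), so it's centred. Descending and closing.

Call:
carry_out(delta_pos=[[-0.001,0,0.015],[-0.001,0,0.03],[-0.001,0,0.045],[-0.001,0,0.051],[-0.001,0,0.051],[-0.001,0,0.051]], rot=[[0,0,0],[0,0,0],[0,0,0],[0,0,0],[0,0,0],[0,0,0]])

```text
clock: 4.1
eef_pos: [549.6, 257.9, 80.6]
tcp_rot: [-3.142, -0.001, 0.38]
contact_force: [-0.3, -0.7, 0.3]
opening: 1.002
grasp_force: 0.0
```

Call:
carry_out(delta_pos=[[0,0,0],[0,0,0],[0,0,0],[0,0,0],[0,0,0],[0,0,0],[0,0,0],[0,0,0]], rot=[[0,0,0],[0,0,0],[0,0,0],[0,0,0],[0,0,0],[0,0,0],[0,0,0],[0,0,0]], claw=0.038, grip_force=25)

```text
clock: 5.1
eef_pos: [549.9, 258.0, 81.7]
tcp_rot: [-3.141, -0.002, 0.38]
contact_force: [-2.7, -1.0, 9.6]
opening: 0.467
grasp_force: 24.3
```

Tabs gripped at 40 mm opening with 24 N. Lifting straight up.

Call:
carry_out(delta_pos=[[0,0,-0.005],[0,0,-0.012],[0,0,-0.02],[0,0,-0.03],[0,0,-0.045],[0,0,-0.06],[0,0,-0.06],[0,0,-0.06]], rot=[[0,0,0],[0,0,0],[0,0,0],[0,0,0],[0,0,0],[0,0,0],[0,0,0],[0,0,0]])

```text
clock: 6.1
eef_pos: [549.2, 257.6, 140.3]
tcp_rot: [-3.142, -0.0, 0.38]
contact_force: [0.2, -0.9, -1.5]
opening: 0.467
grasp_force: 26.5
```

Run:
```python
from h import *
s=r.sense(); a=r.grab_frame('wrist'); cv2.imwrite('pics/w3.png',a); print(s['contact_force'],s['opening'],s['grasp_force'])
delta([521,42,142],.379)
for d in r.cut_out('mat','wrist')[:2]:
    ys,xs=np.nonzero(d['mask']); W=np.array([wray(s,u,v,3)[:2] for u,v in zip(xs[::7],ys[::7])]).astype('f4'); print(d['p'],cv2.minAreaRect(W))
```

```text
[ 0.24346561 -0.90731668 -1.48736375] 0.4668751430246648 26.525520980358124
cur 6.15 [549.  257.5 140. ] [3.142e+00 1.000e-03 3.800e-01]
delta [-0.1059  0.1898 -0.0019] rot [0.   0.04 0.06]
0.87 ((526.5662231445312, 43.90460205078125), (149.38870239257812, 160.5930938720703), 3.4537365436553955)
```

View pics/w3.png

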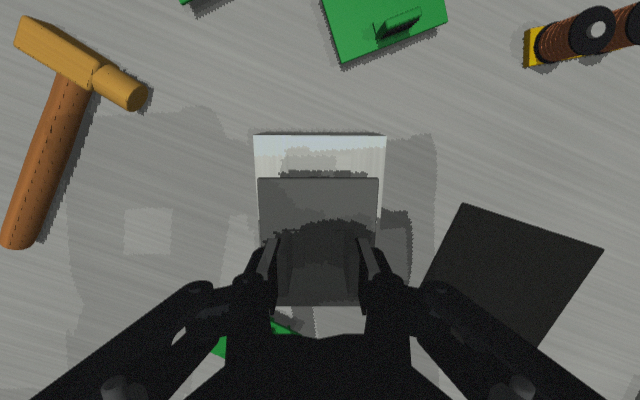

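The cover is lifted and level in the grip, with its plate at columns 258 to 378 and clear of the pack. Carrying it to the mat centre at about (521,42).

Call:
carry_out(delta_pos=[[-0.009,0.016,0],[-0.026,0.047,0],[-0.047,0.084,0],[-0.068,0.121,0],[-0.086,0.155,0],[-0.1,0.18,0],[-0.106,0.19,0],[-0.106,0.19,0]], rot=[[0,0,0],[0,0,0],[0,0,0],[0,0,0],[0,0,0],[0,0,0],[0,0,0],[0,0,0]])

```text
clock: 7.2
eef_pos: [521.0, 41.2, 140.2]
tcp_rot: [-3.141, 0.0, 0.378]
contact_force: [0.2, 0.0, -0.6]
opening: 0.464
grasp_force: 26.5
```

Call:
carry_out(delta_pos=[[0,0,0.01],[0,0,0.025],[0,0,0.045],[0,0,0.06],[0,0,0.07],[0,0,0.076],[0,0,0.078],[0,0,0.078]], rot=[[0,0,0],[0,0,0],[0,0,0],[0,0,0],[0,0,0],[0,0,0],[0,0,0],[0,0,0]])

```text
clock: 8.2
eef_pos: [521.5, 41.9, 62.5]
tcp_rot: [3.141, -0.0, 0.38]
contact_force: [0.5, -1.0, -0.6]
opening: 0.463
grasp_force: 26.5
```

Call:
carry_out(delta_pos=[[0,0,0.002],[0,0,0.004],[0,0,0.005],[0,0,0.005],[0,0,0.005]], rot=[[0,0,0],[0,0,0],[0,0,0],[0,0,0],[0,0,0]])

```text
clock: 8.82
eef_pos: [521.4, 41.9, 57.9]
tcp_rot: [3.142, -0.0, 0.38]
contact_force: [-2.0, -0.5, 7.0]
opening: 0.463
grasp_force: 28.6
```

Touchdown, with 7 N up. Releasing, then retreating.

Call:
carry_out(delta_pos=[[0,0,0],[0,0,0],[0,0,0],[0,0,0],[0,0,0],[0,0,0],[0,0,0],[0,0,0]], rot=[[0,0,0],[0,0,0],[0,0,0],[0,0,0],[0,0,0],[0,0,0],[0,0,0],[0,0,0]], claw=0.085)

```text
clock: 9.82
eef_pos: [521.3, 42.0, 57.3]
tcp_rot: [-3.142, 0.0, 0.38]
contact_force: [-0.3, 0.4, 0.2]
opening: 0.995
grasp_force: 0.0
```

Call:
carry_out(delta_pos=[[0,0,-0.01],[0,0,-0.03],[0,0,-0.06],[0,0,-0.1],[0,0,-0.13],[0,0,-0.13],[0,0,-0.13],[0,0,-0.13]], rot=[[0,0,0],[0,0,0],[0,0,0],[0,0,0],[0,0,0],[0,0,0],[0,0,0],[0,0,0]])

```text
clock: 10.82
eef_pos: [520.5, 41.9, 186.3]
tcp_rot: [-3.141, 0.002, 0.38]
contact_force: [-0.8, -0.1, 0.6]
opening: 0.998
grasp_force: 0.0
```

Run:
```python
from h import *
s=r.sense(); a=r.grab_frame('wrist'); cv2.imwrite('pics/w4.png',a); print(s['contact_force'],s['opening'],s['eef_pos'])
for t,z in [('cover',25),('mat',3)]:
  for d in r.cut_out(t,'wrist')[:2]:
    ys,xs=np.nonzero(d['mask']); W=np.array([wray(s,u,v,z)[:2] for u,v in zip(xs[::7],ys[::7])]).astype('f4'); print(t,d['p'],d['box'],cv2.minAreaRect(W))
```

```text
[-0.80082047 -0.13701456  0.56374521] 0.9978109699104147 [520.54323247  41.86765251 186.29152629]
cover 0.95 [37.9, 186.5, 131.2, 273.4] ((369.3176574707031, 265.2591552734375), (84.08634948730469, 98.3887939453125), 80.79161071777344)
cover 0.73 [285.3, 150.4, 354.4, 227.2] ((520.762451171875, 42.90558624267578), (82.30516815185547, 67.15973663330078), 21.810762405395508)
mat 0.59 [229.7, 87.2, 411.3, 265.6] ((521.1485595703125, 42.43008804321289), (159.4861602783203, 158.46701049804688), 3.70009708404541)
```

View pics/w4.png

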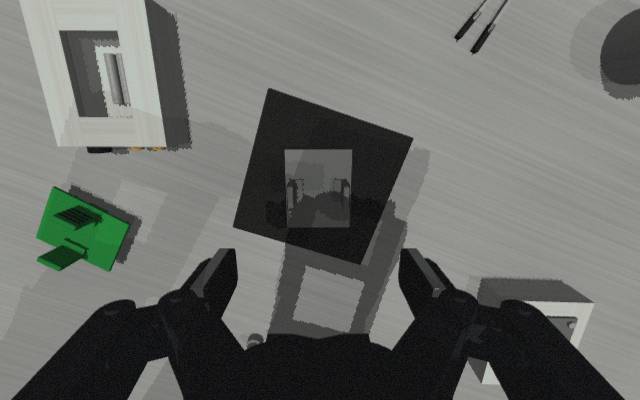

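The cover stands upright at (319,188), centred on the mat to within about 1 mm. Its tabs are out and the gripper is clear.

```bash
python3 -c "
from rig import r
print(r.sign_off())"
```

```text
the job is handed in; nothing more can be done
None
```

The snap-fit cover was unlatched, lifted off and lowered onto the mat, where it stands right way up within about 1 mm of the middle; the job was handed in at about 11 s (the hand-in returned no verdict).

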